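# Line up the canisters by height

## Task

Stand the four cork-lidded ceramic canisters upright on the four round pads of the wooden board, one centred on each pad, in order of height: the tallest on the pad nearest the green caddy and the shortest on the pad farthest from it. Set each one down gently - do not drop it or tip it over - and leave the caddy and the bowl where they stand.

Things in the scene. Friction and masses are not known exactly. Their poses are not given: they have to be found in the camera images.
- canister_s: The tallest canister: white glazed ceramic canister, round and straight-sided, 60 mm in diameter, with a flat cork lid stuck fast in its top; 102 mm tall in all (ceramic up to 90 mm, cork, 53 mm in diameter, above). Loose, about 0.4 kg. Origin: centre of its underside; z up its axis.
- canister_r: The second tallest canister, the narrowest: white glazed ceramic canister, round and straight-sided, 50 mm in diameter, with a flat cork lid stuck fast in its top; 86 mm tall in all (ceramic up to 74 mm, cork, 43 mm in diameter, above). Loose, about 0.26 kg. Origin: centre of its underside; z up its axis.
- canister_q: The third tallest canister, the widest: white glazed ceramic canister, round and straight-sided, 66 mm in diameter, with a flat cork lid stuck fast in its top; 70 mm tall in all (ceramic up to 58 mm, cork, 59 mm in diameter, above). Loose, about 0.32 kg. Origin: centre of its underside; z up its axis.
- canister_p: The shortest canister: white glazed ceramic canister, round and straight-sided, 58 mm in diameter, with a flat cork lid stuck fast in its top; 54 mm tall in all (ceramic up to 42 mm, cork, 51 mm in diameter, above). Loose, about 0.22 kg. Origin: centre of its underside; z up its axis.
- pad_a: The robot's leftmost (+y end) of four alike fixed black rubber pads, 72 mm across, 3 mm thick, in a straight row 100 mm apart on a low brown wooden board. Origin: centre of its underside (its top, which carries a canister, is 3 mm above: 15 mm above the trolley top); z up, y along the row towards pad_a. The board is 12 mm thick; it reaches 45 mm from the row's line towards the robot.
- pad_b: The second from the left of four alike fixed black rubber pads, 72 mm across, 3 mm thick, in a straight row 100 mm apart on a low brown wooden board. Origin: centre of its underside (its top, which carries a canister, is 3 mm above: 15 mm above the trolley top); z up, y along the row towards pad_a.
- pad_c: The third from the left of four alike fixed black rubber pads, 72 mm across, 3 mm thick, in a straight row 100 mm apart on a low brown wooden board. Origin: centre of its underside (its top, which carries a canister, is 3 mm above: 15 mm above the trolley top); z up, y along the row towards pad_a.
- pad_d: The robot's rightmost (-y end) of four alike fixed black rubber pads, 72 mm across, 3 mm thick, in a straight row 100 mm apart on a low brown wooden board. Origin: centre of its underside (its top, which carries a canister, is 3 mm above: 15 mm above the trolley top); z up, y along the row towards pad_a. Behind the row, 70 mm from its line, the board has a lip 22 mm above the trolley top.
- caddy: Green plastic kerbside waste caddy, closed, about 205 x 225 mm and 200 mm tall with a grey clamp handle; it stands beyond one end of the row, to the left or to the right (which one varies). Loose, 0.9 kg; not to be moved. Origin: centre of its underside, z up.
- bowl: Blue-grey collapsible silicone bowl, 160 mm in diameter, 52 mm tall, standing beyond the other end of the row. Loose, light; not to be moved. Origin: centre of its underside, z up.
Things that resemble listed ones, but are neither listed nor needed, are in the scene too. Leave any purple look-alike of the canister_r alone. What is shaped like the canister_s but blue is not meant.

How it is judged:
At the end, for the whole second after the job is handed in: Each canister stands upright (within 0.08 rad), released and at rest on its own pad, its centre within 13 mm of the pad's centre, the heights falling from the pad nearest the caddy to the farthest; caddy and bowl are within 20 mm of where they stood (((world y of caddy above 0 m and horizontal distance between canister_s and pad_a below 0.013 m and z of canister_s in the frame of pad_a between -0.002 and 0.007 m and horizontal distance between canister_r and pad_b below 0.013 m and z of canister_r in the frame of pad_b between -0.002 and 0.007 m and horizontal distance between canister_q and pad_c below 0.013 m and z of canister_q in the frame of pad_c between -0.002 and 0.007 m and horizontal distance between canister_p and pad_d below 0.013 m and z of canister_p in the frame of pad_d between -0.002 and 0.007 m) or (world y of caddy below 0 m and horizontal distance between canister_p and pad_a below 0.013 m and z of canister_p in the frame of pad_a between -0.002 and 0.007 m and horizontal distance between canister_q and pad_b below 0.013 m and z of canister_q in the frame of pad_b between -0.002 and 0.007 m and horizontal distance between canister_r and pad_c below 0.013 m and z of canister_r in the frame of pad_c between -0.002 and 0.007 m and horizontal distance between canister_s and pad_d below 0.013 m and z of canister_s in the frame of pad_d between -0.002 and 0.007 m)) and angle between each of canister_p, canister_q, canister_r, canister_s's own z axis and vertical below 0.08 rad and linear speed of each of canister_p, canister_q, canister_r, canister_s below 0.02 m/s and contact force between each of canister_p, canister_q, canister_r, canister_s and the fingers below 0.1 N and distance of each of caddy, bowl from where it was at the start of the episode below 0.02 m); the robot touches nothing.
It fails at once if a canister is tipped over (more than 0.6 rad) (angle between any of canister_p, canister_q, canister_r, canister_s's own z axis and vertical above 0.6 rad).
It fails at once if a canister is dropped (falls freely faster than 0.45 m/s, about 10 mm) ((linear speed of canister_p above 0.45 m/s and contact force between canister_p and the fingers below 0.05 N) or (linear speed of canister_q above 0.45 m/s and contact force between canister_q and the fingers below 0.05 N) or (linear speed of canister_r above 0.45 m/s and contact force between canister_r and the fingers below 0.05 N) or (linear speed of canister_s above 0.45 m/s and contact force between canister_s and the fingers below 0.05 N)).
It fails at once if the caddy or the bowl is moved by more than 20 mm (distance of any of caddy, bowl from where it was at the start of the episode above 0.02 m).
It also fails if it takes over 104 s, if anything falls off the work surface, if the arm or the gripper's body presses on something with over 40 N, if the wrist force passes 120 N, or if a joint passes its speed limit or range.

## Robot

A 6-joint arm with a two-finger parallel gripper is mounted at the origin on the work surface. World frame = base frame: x ahead of the robot, y to its left, z up, the work surface at z = 0. Lengths are in m, angles in rad, forces in N, time in s.
With the tool pointing down it reaches from about 0.35 to 0.775 m from the base axis. Payload 5.5 kg.
Tool frame: the origin (TCP) lies between the finger pads; the fingertips stand 11 mm ahead of it and the grasp point (between the pads) lies 8 mm behind it (tips_ahead is the distance from the TCP to the fingertips, in m); z points along the fingers, y is the line along which they close (so a half turn about z gives the same grasp; the last joint's range is limited). The gripper opens to 85 mm and grips with 20 to 120 N. Pads are 22 mm wide; open, the fingers measure 114 mm over their backs; the gripper's body (76 mm by 85 mm) begins 54 mm behind the grasp point. The pads swing forward as they close: fully open they stand 13 mm farther back than shut.
Start: joints at [0.994, 0.313, 0.046, 1.304, 0, 1.431], TCP at [0.243, 0.521, 0.242] pointing down, gripper open.
Joint ranges: [-2.76, 2.76], [-0.86, 1.69], [-1.03, 1.26], [-2.2, 2.34], [-1.47, 1.5], [-3.14, 3.14]. Speed limits (rad/s): [2.57, 2.57, 3.14, 3.14, 3.14, 3.14].

## Interface

Orientations are given as a unit quaternion [w, x, y, z].
In Python, from workcell import * gives the robot as it stands. The module is installed in compiled form; this text tells all that it offers.
- The arm moves only by the tool jog_arm, never from a script. Its argument "moves" is a list of rows, each an object with "fingers": the closure, from 0 (fully open) to 1 (shut); "slide": the shift along the tool's x, y, z in mm, a list of three; "angular": the turn, a rotation vector about the tool's x, y, z in degrees, a list of three. A call has 1 to 10 rows; each row is the pose to reach, as a shift and turn from the pose commanded when the call began, along the tool's axes at that moment; what a row does not reach only later rows make up. A row lasts 1/12 s, in which the tool goes at most 41.7 mm and 7.16 degrees, less where a joint would pass 70% of its speed; a pose out of reach is approached as far as the arm can. A call with a gripper value outside its range is refused whole. The fingers move at their own pace and stop on an object; "squeeze" is the grip in N (left out, the last holds). Time passes only in rows, so rows that repeat a pose let the fingers close. It gives the time, the measured TCP pose, the force, the opening and the grip force at its end, in the units of the state.
- get_state(): the state, without advancing time (a new reading comes with each control period).
- read_camera(name): name is "scene" or "top" or "wrist"; returns a dict with "color" (420x560x3 uint8, red, green, blue), "fovy" (degrees; the focal length in pixels is half the picture's height over the tangent of half this angle, whatever the lens; pixels are square), "cx", "cy" (the principal point, pixels), "world_from_camera" (4x4, takes a point from camera to world coordinates); the wrist camera has in their place "tool_from_camera" (4x4, takes a point from camera to tool coordinates, whose origin is the TCP and whose axes are the flange's). Camera axes: x right, y down, z forward; pixel columns grow to the right and rows downward; lengths in m; the calibration is good to about 2 mm. A picture is of the moment at which its call begins: read the wrist's pose just before it. There is no depth.
- hand_in(): hands the job in; it is judged then, once.
Trained networks look in a picture, given as the dict that the camera call returned (one of the last four; its "shot" number tells which), for a name from the list of things; names that differ only in an ending like _2 or _b are one class to them, and where a whole thing is asked for, a point or a joint stands for the part that bears it (a point fixed in the world has none). Each returns a list of dicts, best first, with "p" (0 to 1); they miss things now and then, are a little off and sometimes report something else, mostly with a low value. They report only what shows in the picture. A call takes as long as a camera call. They do not tell look-alikes from the thing itself.
- look_for(target, picture): "point" ([column, row] in pixels, amid what is visible of it).
- tip_of(target, picture): "point" ([column, row] in pixels: a listed point, or the origin of a listed thing).
The state is a dict: "clock": time; "joint_pos": joint angles; "qvel": joint speeds; "tau": joint torques, N m; "tcp_pos": TCP position; "orientation": TCP orientation; "wrist_force": force on the tool from outside, world axes, zero at the start; "ft_torque": the same for the moment, N m; "finger_gap": finger opening in m; "grip_force": force on a finger pad.
Only numpy, scipy, OpenCV 4.12 (cv2) and the standard library are available. Lean on these libraries where they do the work, as an engineer would, in place of code of your own. Each camera call takes 0.05 s, during which the arm holds its last target. There are 200 camera calls.

## Working session

There is one attempt and no reset: what is moved stays moved. The work goes in short steps, Python scripts to look and compute and a tool call to move; the robot and the scene stay as the last step left them, time stands still between calls to the robot, and variables do not carry over. Pictures are saved under pics/ and viewed, at most 14 in all, crops included, and the job is handed in when it is done.

Besides the shell and the picture viewer there is one more tool, called after "Call:" in YAML: its name, and indented under it one key for each argument. jog_arm: Moves the arm, as the interface text tells. Its arguments: {"type":"object","properties":{"moves":{"type":"array","items":{"type":"object","properties":{"fingers":{"type":"number"},"slide":{"type":"array","items":{"type":"number"}},"angular":{"type":"array","items":{"type":"number"}}}}},"squeeze":{"type":"number"}},"required":["moves"]}

```bash
mkdir -p pics; cat > h.py <<'E'
from workcell import *
import numpy as np, cv2
from scipy.spatial.transform import Rotation as R
def ray(pic,px,T):
    f=pic["color"].shape[0]/2/np.tan(np.radians(pic["fovy"])/2)
    d=np.array([(px[0]-pic["cx"])/f,(px[1]-pic["cy"])/f,1.]); return T[:3,3],T[:3,:3]@d
def at_z(pic,px,z,T=None):
    T=np.array(pic["world_from_camera"]) if T is None else T
    o,d=ray(pic,px,T); return o+d*(z-o[2])/d[2]
def proj(pic,P,T=None):
    T=np.array(pic["world_from_camera"]) if T is None else T
    f=pic["color"].shape[0]/2/np.tan(np.radians(pic["fovy"])/2)
    c=np.linalg.inv(T)@np.append(P,1); return np.array([pic["cx"]+f*c[0]/c[2],pic["cy"]+f*c[1]/c[2]])
def wristT(s,pic):
    q=s["orientation"]; T=np.eye(4); T[:3,:3]=R.from_quat([q[1],q[2],q[3],q[0]]).as_matrix(); T[:3,3]=s["tcp_pos"]
    return T@np.array(pic["tool_from_camera"])
def save(n,img): cv2.imwrite("pics/"+n+".png",cv2.cvtColor(img,cv2.COLOR_RGB2BGR))
E
python3 - <<'E'
from h import *
np.set_printoptions(precision=3,suppress=True)
s=get_state(); print(s["clock"],s["tcp_pos"],s["orientation"])
for c in ["top","scene"]:
    p=read_camera(c); save(c+"0",p["color"]); print(c,p["fovy"],np.array(p["world_from_camera"]))
    for t,z in [("canister_s",0),("canister_r",0),("canister_q",0),("canister_p",0),("pad_a",.012),("caddy",0),("bowl",0)]:
        for d in tip_of(t,p)[:6]:
            print(t,np.round(d["point"]),round(d["p"],2),at_z(p,d["point"],z)[:2])
E
```

```text
0.0 [0.243 0.521 0.241] [-0.     0.217  0.976 -0.001]
top 46.568489179845585 [[-0.007 -0.995  0.103  0.355]
 [-1.     0.009  0.021 -0.015]
 [-0.022 -0.103 -0.994  1.309]
 [ 0.     0.     0.     1.   ]]
canister_s [198. 238.] 0.94 [0.428 0.232]
canister_s [344. 268.] 0.92 [ 0.346 -0.158]
canister_s [314. 229.] 0.69 [ 0.45  -0.079]
canister_s [213. 276.] 0.6 [0.326 0.191]
canister_s [256. 228.] 0.59 [0.451 0.075]
canister_r [198. 238.] 0.94 [0.428 0.232]
canister_r [344. 268.] 0.92 [ 0.346 -0.158]
canister_r [314. 229.] 0.69 [ 0.45  -0.079]
canister_r [213. 276.] 0.6 [0.326 0.191]
canister_r [256. 228.] 0.59 [0.451 0.075]
canister_q [198. 238.] 0.94 [0.428 0.232]
canister_q [344. 268.] 0.92 [ 0.346 -0.158]
canister_q [314. 229.] 0.69 [ 0.45  -0.079]
canister_q [213. 276.] 0.6 [0.326 0.191]
canister_q [256. 228.] 0.59 [0.451 0.075]
canister_p [198. 238.] 0.94 [0.428 0.232]
canister_p [344. 268.] 0.92 [ 0.346 -0.158]
canister_p [314. 229.] 0.69 [ 0.45  -0.079]
canister_p [213. 276.] 0.6 [0.326 0.191]
canister_p [256. 228.] 0.59 [0.451 0.075]
pad_a [335. 163.] 0.9 [ 0.625 -0.139]
pad_a [3
[... 813 characters left out ...]

canister_q [357. 209.] 0.95 [0.325 0.189]
canister_q [309. 218.] 0.91 [0.455 0.08 ]
canister_q [243. 188.] 0.72 [ 0.424 -0.204]
canister_q [270. 201.] 0.63 [ 0.442 -0.078]
canister_q [218. 220.] 0.21 [ 0.617 -0.158]
canister_p [354. 228.] 0.96 [0.422 0.222]
canister_p [357. 209.] 0.95 [0.325 0.189]
canister_p [309. 218.] 0.91 [0.455 0.08 ]
canister_p [243. 188.] 0.72 [ 0.424 -0.204]
canister_p [270. 201.] 0.63 [ 0.442 -0.078]
canister_p [218. 220.] 0.21 [ 0.617 -0.158]
pad_a [291. 261.] 0.96 [0.668 0.146]
pad_a [262. 248.] 0.85 [0.665 0.048]
pad_a [244. 235.] 0.68 [ 0.648 -0.03 ]
pad_a [218. 222.] 0.5 [ 0.64  -0.139]
caddy [396. 304.] 0.81 [0.651 0.438]
bowl [144. 200.] 0.75 [ 0.667 -0.441]
```

View pics/top0.png

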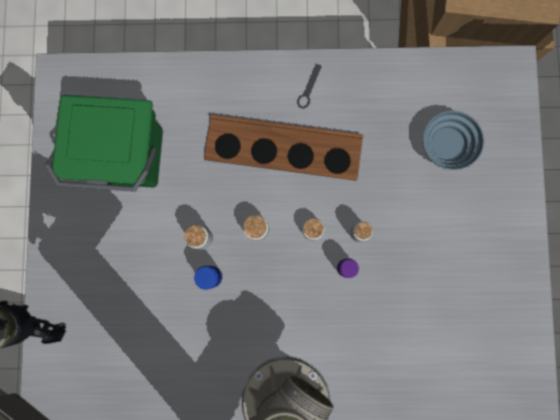

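```bash
python3 -c "
import cv2
i=cv2.imread('pics/scene0.png')[130:330,170:470]
cv2.imwrite('pics/scene0c.png',cv2.resize(i,None,fx=2.66,fy=2.66,interpolation=cv2.INTER_CUBIC))
i=cv2.imread('pics/top0.png')[120:320,160:460]
cv2.imwrite('pics/top0c.png',cv2.resize(i,None,fx=2.66,fy=2.66,interpolation=cv2.INTER_CUBIC))"
```

```text
(no output)
```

View pics/scene0c.png

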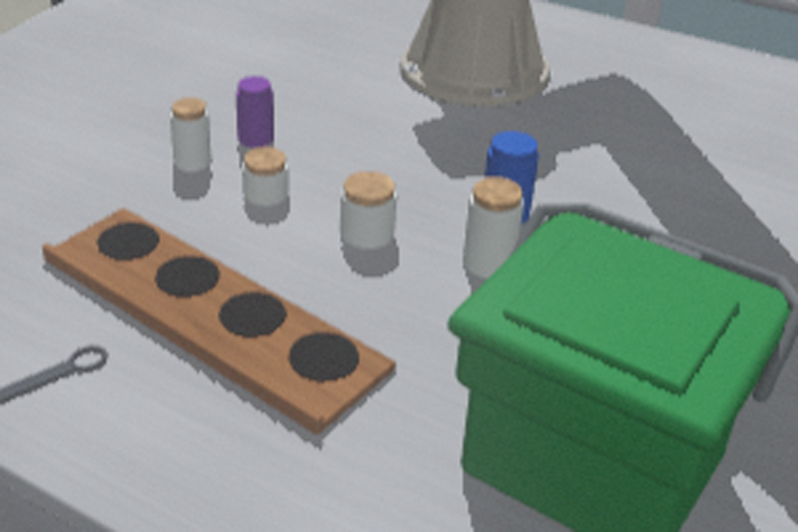

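View pics/top0c.png

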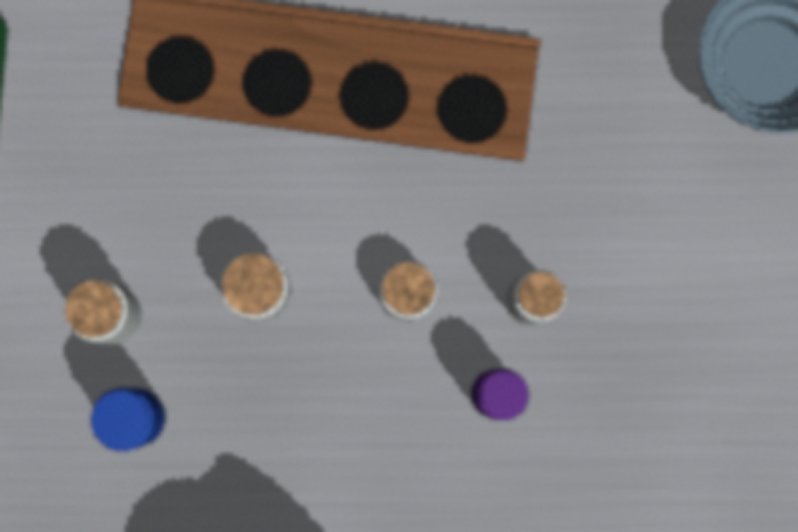

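Pixels in the top picture:
- White, cork-lidded canisters: (196,237) is tallest = s, (256,228) is widest = q, (314,229) is shortest = p, (363,231) is narrow and tall = r.
- Blue (207,278) and purple (348,268) have no cork lid and are look-alikes to avoid.
- The caddy is on the left (+y), so s→a, r→b, q→c, p→d.

Both enlarged crops confirm this.

```bash
cat > m.py <<'E'
from h import *
np.set_printoptions(precision=4,suppress=True)
def blobs(pic,mask,z,lo,hi,T=None):
    n,_,st,ce=cv2.connectedComponentsWithStats(mask.astype(np.uint8))
    return [(at_z(pic,ce[i],z,T)[:2],st[i,4],ce[i]) for i in range(1,n) if lo<st[i,4]<hi]
E
python3 - <<'E'
from m import *
p=read_camera("top"); c=p["color"].astype(int); hsv=cv2.cvtColor(p["color"],cv2.COLOR_RGB2HSV)
roi=np.zeros(c.shape[:2],bool); roi[110:190,190:380]=1
for b in blobs(p,roi&(c.max(2)<50),.015,150,1500): print("pad",b)
roi[:]=0; roi[200:260,170:400]=1
for z in (.102,.086,.070,.054):
  print(z)
  for b in blobs(p,roi&(hsv[...,1]>90)&(hsv[...,0]<20),z,100,1500): print(" cork",b)
E
```

```text
pad (array([0.6764, 0.1521]), np.int32(468), array([227.3056, 145.6068]))
pad (array([0.6616, 0.0535]), np.int32(475), array([263.6358, 150.5242]))
pad (array([ 0.6469, -0.0452]), np.int32(479), array([300.2129, 155.4342]))
pad (array([ 0.632 , -0.1437]), np.int32(486), array([336.9465, 160.4177]))
0.102
 cork (array([0.4499, 0.0727]), np.int32(358), array([254.3631, 226.1201]))
 cork (array([ 0.4445, -0.0724]), np.int32(255), array([312.902 , 227.7647]))
 cork (array([ 0.4376, -0.196 ]), np.int32(184), array([363.0435, 230.1304]))
 cork (array([0.4279, 0.2215]), np.int32(302), array([194.5762, 235.4801]))
0.086
 cork (array([0.4512, 0.0739]), np.int32(358), array([254.3631, 226.1201]))
 cork (array([ 0.4457, -0.0732]), np.int32(255), array([312.902 , 227.7647]))
 cork (array([ 0.4387, -0.1984]), np.int32(184), array([363.0435, 230.1304]))
 cork (array([0.4288, 0.2247]), np.int32(302), array([194.5762, 235.4801]))
0.07
 cork (array([0.4524, 0.075 ]), np.int32(358), array([254.3631, 226.1201]))
 cork (array([ 0.4469, -0.0739]), np.int32(255), array([312.902 , 227.7647]))
 cork (array([ 0.4398, -0.2008]), np.int32(184), array([363.0435, 230.1304]))
 cork (array([0.4298, 0.2278]), np.int32(302), array([194.5762, 235.4801]))
0.054
 cork (array([0.4537, 0.0762]), np.int32(358), array([254.3631, 226.1201]))
 cork (array([ 0.4481, -0.0747]), np.int32(255), array([312.902 , 227.7647]))
 cork (array([ 0.4409, -0.2032]), np.int32(184), array([363.0435, 230.1304]))
 cork (array([0.4308, 0.2309]), np.int32(302), array([194.5762, 235.4801]))
```

Call:
jog_arm:
  moves:
    - {"slide":[-295,-193,52],"fingers":0}
    - {"slide":[-295,-193,52]}
    - {"slide":[-295,-193,52]}
    - {"slide":[-295,-193,52]}
    - {"slide":[-295,-193,52]}
    - {"slide":[-295,-193,52]}
    - {"slide":[-295,-193,52]}
    - {"slide":[-295,-193,52]}
    - {"slide":[-295,-193,52]}
    - {"slide":[-295,-193,52]}
  squeeze: 40

```text
schema error: expected keys fingers, slide, angular
```

```bash
cat >> m.py <<'E'
LID=dict(s=.102,r=.086,q=.070,p=.054)
def togo(P,s=None):
    s=s or get_state(); q=s["orientation"]
    return 1000*(R.from_quat([q[1],q[2],q[3],q[0]]).inv().apply(np.array(P)-s["tcp_pos"]))
def info():
    s=get_state(); q=s["orientation"]; M=R.from_quat([q[1],q[2],q[3],q[0]]).as_matrix()
    print("t",s["clock"],"tcp",np.array(s["tcp_pos"]),"yaw",np.degrees(np.arctan2(M[1,1],M[0,1])),"tilt",np.degrees(np.arccos(-M[2,2])),"gap",s["finger_gap"],"grip",s["grip_force"],"F",np.array(s["wrist_force"]),"j6",s["joint_pos"][5]); return s
def wcorks(z,name=None):
    s=get_state(); p=read_camera("wrist"); T=wristT(s,p)
    hsv=cv2.cvtColor(p["color"],cv2.COLOR_RGB2HSV)
    for b in blobs(p,(hsv[...,1]>80)&(hsv[...,0]<22)&(hsv[...,2]>110),z,300,60000,T): print("cork",b)
    if name: save(name,p["color"])
    return p,T
E
python3 - <<'E'
from m import *
info(); p,T=wcorks(.102,"w1"); print(p["tool_from_camera"],p["fovy"])
print("proj s",proj(p,[.428,.2215,.102],T))
E
```

```text
t 0.85 tcp [0.2433 0.5211 0.2423] yaw 64.97292412924728 tilt 0.008231299786013405 gap 0.08539830969235838 grip 0.0 F [0.2486 0.1311 0.2905] j6 1.4312143996773867
[[ 0.0003 -0.9578 -0.2875  0.0735]
 [ 1.      0.0001  0.0007 -0.0005]
 [-0.0007 -0.2875  0.9578 -0.131 ]
 [ 0.      0.      0.      1.    ]] 67.99019945784455
proj s [114.8145 443.6189]
```

View pics/w1.png

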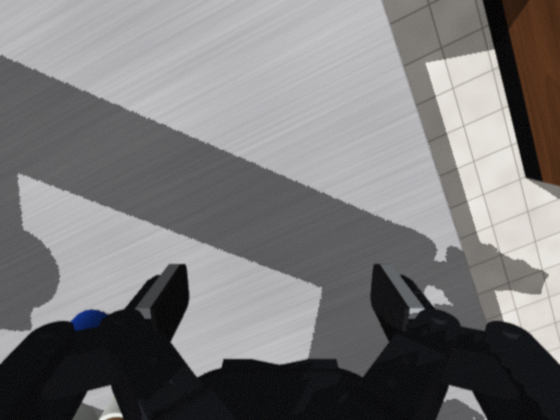

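The picture shows only the table, the fingers (175–385, 265–330) and a bit of the blue decoy (90,320), because the call was refused. Every row needs all three keys.

Call:
jog_arm:
  moves:
    - {"slide":[-295,-193,52],"fingers":0,"angular":[0,0,0]}
    - {"slide":[-295,-193,52],"fingers":0,"angular":[0,0,0]}
    - {"slide":[-295,-193,52],"fingers":0,"angular":[0,0,0]}
    - {"slide":[-295,-193,52],"fingers":0,"angular":[0,0,0]}
    - {"slide":[-295,-193,52],"fingers":0,"angular":[0,0,0]}
    - {"slide":[-295,-193,52],"fingers":0,"angular":[0,0,0]}
    - {"slide":[-295,-193,52],"fingers":0,"angular":[0,0,0]}
    - {"slide":[-295,-193,52],"fingers":0,"angular":[0,0,0]}
    - {"slide":[-295,-193,52],"fingers":0,"angular":[0,0,0]}
    - {"slide":[-295,-193,52],"fingers":0,"angular":[0,0,0]}
  squeeze: 40

```text
clock: 1.73
tcp_pos: [0.431, 0.2177, 0.1896]
orientation: [0.0, 0.219, 0.976, -0.001]
wrist_force: [-0.0, 0.0, -0.8]
finger_gap: 0.0855
grip_force: 0.0
```

```bash
python3 - <<'E'
from m import *
info(); p,T=wcorks(.102,"w2")
print("proj s",proj(p,[.428,.2215,.102],T), togo([.428,.2215,.052]))
E
```

```text
t 1.7333 tcp [0.431  0.2177 0.1896] yaw 64.64113454187915 tilt 0.07476474245818772 gap 0.08545005059057165 grip 0.0 F [-0.0087  0.0193 -0.7707] j6 0.7447815990640276
cork (array([0.4254, 0.2223]), np.int32(3845), array([282.2572, 211.143 ]))
cork (array([0.4261, 0.0945]), np.int32(1180), array([135.3839, 278.5127]))
cork (array([ 0.4234, -0.0173]), np.int32(915), array([ 19.2208, 327.5202]))
cork (array([0.5668, 0.2134]), np.int32(598), array([343.1806, 358.2759]))
cork (array([ 0.5289, -0.0094]), np.int32(487), array([100.7392, 413.1478]))
proj s [282.8227 214.6334] [  2.6014   1.1571 137.9867]
```

View pics/w2.png

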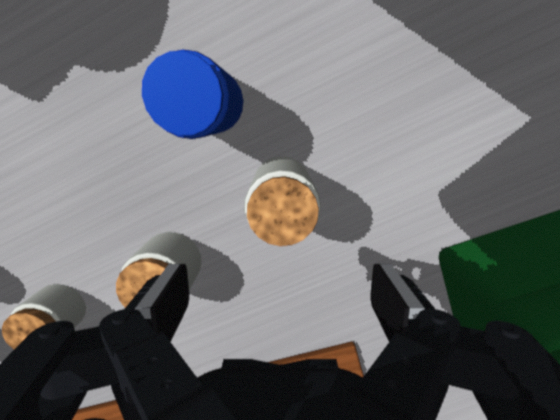

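The wrist view shows s's cork at (282,211), between the fingers, within 3 mm of the estimate. The blue decoy at (190,93) is clear. I'll re-read the settled pose, then descend.

```bash
python3 - <<'E'
from m import *
info(); print(togo([.4265,.222,.052]))
E
```

```text
t 1.7833 tcp [0.4299 0.2194 0.19  ] yaw 64.70843439309208 tilt 0.021496394543618125 gap 0.08521997786148712 grip 0.0 F [ 0.0797 -0.0797 -0.4059] j6 0.7467158497387513
[  4.1713   0.9684 137.9872]
```

Call:
jog_arm:
  moves:
    - {"slide":[2,0,30],"fingers":0,"angular":[0,0,0]}
    - {"slide":[2,0,60],"fingers":0,"angular":[0,0,0]}
    - {"slide":[2,0,90],"fingers":0,"angular":[0,0,0]}
    - {"slide":[2,0,115],"fingers":0,"angular":[0,0,0]}
    - {"slide":[2,0,130],"fingers":0,"angular":[0,0,0]}
    - {"slide":[2,0,138],"fingers":0,"angular":[0,0,0]}
    - {"slide":[2,0,138],"fingers":0,"angular":[0,0,0]}
    - {"slide":[2,0,138],"fingers":0.5,"angular":[0,0,0]}
    - {"slide":[2,0,138],"fingers":1,"angular":[0,0,0]}
    - {"slide":[2,0,138],"fingers":1,"angular":[0,0,0]}
  squeeze: 40

```text
clock: 2.62
tcp_pos: [0.4281, 0.2226, 0.0539]
orientation: [0.001, 0.217, 0.976, 0.0]
wrist_force: [-1.3, -0.3, 1.0]
finger_gap: 0.0591
grip_force: 42.7
```

Call:
jog_arm:
  moves:
    - {"slide":[0,0,0],"fingers":1,"angular":[0,0,0]}
    - {"slide":[0,0,0],"fingers":1,"angular":[0,0,0]}
    - {"slide":[0,0,0],"fingers":1,"angular":[0,0,0]}
    - {"slide":[0,0,0],"fingers":1,"angular":[0,0,0]}
    - {"slide":[0,0,0],"fingers":1,"angular":[0,0,0]}
  squeeze: 40

```text
clock: 3.03
tcp_pos: [0.4281, 0.2225, 0.0538]
orientation: [0.001, 0.217, 0.976, 0.001]
wrist_force: [-0.6, -1.2, 6.6]
finger_gap: 0.059
grip_force: 43.1
```

```bash
python3 - <<'E'
from m import *
info()
E
```

```text
t 3.0333 tcp [0.4281 0.2225 0.0538] yaw 64.96746171909034 tilt 0.15326265473148792 gap 0.05896138027321519 grip 43.11977170407772 F [-0.6025 -1.175   6.6483] j6 0.7495922288060202
```

Call:
jog_arm:
  moves:
    - {"slide":[0,0,-10],"fingers":1,"angular":[0,0,0]}
    - {"slide":[0,0,-25],"fingers":1,"angular":[0,0,0]}
    - {"slide":[0,0,-45],"fingers":1,"angular":[0,0,0]}
    - {"slide":[-20,3,-60],"fingers":1,"angular":[0,0,0]}
    - {"slide":[-50,8,-60],"fingers":1,"angular":[0,0,0]}
    - {"slide":[-85,14,-60],"fingers":1,"angular":[0,0,0]}
    - {"slide":[-120,20,-60],"fingers":1,"angular":[0,0,0]}
    - {"slide":[-155,26,-60],"fingers":1,"angular":[0,0,0]}
    - {"slide":[-190,32,-60],"fingers":1,"angular":[0,0,0]}
    - {"slide":[-220,37,-60],"fingers":1,"angular":[0,0,0]}
  squeeze: 40

```text
clock: 3.87
tcp_pos: [0.6442, 0.1618, 0.1126]
orientation: [0.0, 0.217, 0.976, 0.0]
wrist_force: [0.8, 0.6, -3.6]
finger_gap: 0.0585
grip_force: 44.4
```

Call:
jog_arm:
  moves:
    - {"slide":[-20,3,0],"fingers":1,"angular":[0,0,0]}
    - {"slide":[-32,5,0],"fingers":1,"angular":[0,0,0]}
    - {"slide":[-36,6,0],"fingers":1,"angular":[0,0,0]}
    - {"slide":[-36,6,0],"fingers":1,"angular":[0,0,0]}
    - {"slide":[-36,6,0],"fingers":1,"angular":[0,0,0]}
  squeeze: 40

```text
clock: 4.28
tcp_pos: [0.6763, 0.1531, 0.1121]
orientation: [-0.001, 0.217, 0.976, -0.0]
wrist_force: [-0.4, -0.9, -4.0]
finger_gap: 0.0585
grip_force: 44.4
```

```bash
python3 - <<'E'
from m import *
s=info(); print(togo([.6779,.1526,.069]))
p,T=wcorks(.102+s["tcp_pos"][2]-.0538,"w3")
p=read_camera("top");save("t3",p["color"][110:250,160:400])
E
```

```text
t 4.2833 tcp [0.6763 0.1531 0.1121] yaw 64.98052190088052 tilt 0.08947293263488092 gap 0.058520545784668844 grip 44.3788768351078 F [-0.3759 -0.8922 -3.9745] j6 0.5435061659179403
[-1.7221  0.2561 43.1007]
cork (array([0.6252, 0.1349]), np.int32(18195), array([147.9177, 243.1182]))
cork (array([0.6639, 0.1588]), np.int32(9896), array([280.3837, 318.0524]))
```

View pics/w3.png

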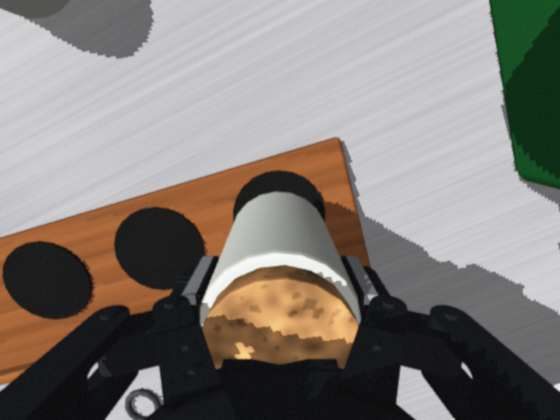

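s is held upright over pad_a: pad rim at (278,190), base centred at about (272,215). Lowering gently.

Call:
jog_arm:
  moves:
    - {"slide":[-1,0,10],"fingers":1,"angular":[0,0,0]}
    - {"slide":[-2,0,22],"fingers":1,"angular":[0,0,0]}
    - {"slide":[-2,0,32],"fingers":1,"angular":[0,0,0]}
    - {"slide":[-2,0,38],"fingers":1,"angular":[0,0,0]}
    - {"slide":[-2,0,40],"fingers":1,"angular":[0,0,0]}
    - {"slide":[-2,0,41],"fingers":1,"angular":[0,0,0]}
    - {"slide":[-2,0,42],"fingers":1,"angular":[0,0,0]}
    - {"slide":[-2,0,42],"fingers":1,"angular":[0,0,0]}
  squeeze: 40

```text
clock: 5.05
tcp_pos: [0.6794, 0.1521, 0.0705]
orientation: [0.0, 0.217, 0.976, 0.0]
wrist_force: [0.5, 0.5, -3.0]
finger_gap: 0.0589
grip_force: 44.4
```

Call:
jog_arm:
  moves:
    - {"slide":[0,0,0.5],"fingers":1,"angular":[0,0,0]}
    - {"slide":[0,0,1],"fingers":1,"angular":[0,0,0]}
    - {"slide":[0,0,1],"fingers":1,"angular":[0,0,0]}
  squeeze: 40

```text
clock: 5.3
tcp_pos: [0.6793, 0.1521, 0.0697]
orientation: [0.0, 0.217, 0.976, 0.0]
wrist_force: [0.7, 0.7, -3.8]
finger_gap: 0.0589
grip_force: 44.4
```

```bash
python3 - <<'E'
from m import *
s=info(); print(togo([.6779,.1526,.069]))
p,T=wcorks(.117)
c=p["color"].astype(int)
for b in blobs(p,(c.max(2)<55)&(np.arange(420)[:,None]<320),.015,1500,12000,T): print("pad",b)
E
```

```text
t 5.3 tcp [0.6793 0.1521 0.0697] yaw 64.97371665348385 tilt 0.03662759452377541 gap 0.05885017559657336 grip 44.38807189464569 F [ 0.6538  0.7429 -3.7761] j6 0.5418219434719929
[ 1.485  -0.1169  0.6565]
cork (array([0.6273, 0.1417]), np.int32(18742), array([171.0659, 229.2359]))
cork (array([0.6674, 0.1573]), np.int32(10143), array([279.841 , 318.4583]))
pad (array([0.6562, 0.1617]), np.int32(1824), array([278.1601, 198.8564]))
pad (array([0.6638, 0.0563]), np.int32(9405), array([139.0851, 273.9568]))
pad (array([0.7557, 0.2024]), np.int32(2210), array([393.8127, 302.1588]))
pad (array([ 0.6448, -0.0239]), np.int32(2429), array([ 23.1597, 296.0836]))
```

Call:
jog_arm:
  moves:
    - {"slide":[0,0,0.5],"fingers":1,"angular":[0,0,0]}
    - {"slide":[0,0,1],"fingers":1,"angular":[0,0,0]}
    - {"slide":[0,0,1.5],"fingers":1,"angular":[0,0,0]}
    - {"slide":[0,0,1.5],"fingers":1,"angular":[0,0,0]}
  squeeze: 40

```text
clock: 5.68
tcp_pos: [0.6794, 0.152, 0.069]
orientation: [0.001, 0.217, 0.976, 0.0]
wrist_force: [-1.9, 0.1, 3.3]
finger_gap: 0.059
grip_force: 44.9
```

Call:
jog_arm:
  moves:
    - {"slide":[0,0,0],"fingers":0.25,"angular":[0,0,0]}
    - {"slide":[0,0,0],"fingers":0.1,"angular":[0,0,0]}
    - {"slide":[0,0,0],"fingers":0,"angular":[0,0,0]}
    - {"slide":[0,0,0],"fingers":0,"angular":[0,0,0]}
    - {"slide":[0,0,-10],"fingers":0,"angular":[0,0,0]}
    - {"slide":[0,0,-35],"fingers":0,"angular":[0,0,0]}
    - {"slide":[0,0,-70],"fingers":0,"angular":[0,0,0]}
    - {"slide":[0,0,-100],"fingers":0,"angular":[0,0,0]}
    - {"slide":[0,0,-120],"fingers":0,"angular":[0,0,0]}
    - {"slide":[0,0,-120],"fingers":0,"angular":[0,0,0]}
  squeeze: 40

```text
clock: 6.52
tcp_pos: [0.6819, 0.1524, 0.195]
orientation: [0.005, 0.217, 0.976, 0.002]
wrist_force: [0.9, -0.9, 0.9]
finger_gap: 0.0857
grip_force: 0.0
```

```bash
python3 - <<'E'
from m import *
s=info(); print(togo([.4387,-.1984,.19]))
p,T=wcorks(.117)
p=read_camera("top");c=p["color"].astype(int); hsv=cv2.cvtColor(p["color"],cv2.COLOR_RGB2HSV)
for b in blobs(p,(hsv[...,1]>90)&(hsv[...,0]<20)&(hsv[...,2]>150),.117,80,1500): print("topcork",b)
E
```

```text
t 6.5167 tcp [0.6819 0.1524 0.195 ] yaw 64.97642274214047 tilt 0.5878590558541144 gap 0.08568095586124161 grip 0.0 F [ 0.9392 -0.9292  0.8555] j6 0.5418179386367273
[  72.0011 -420.7192    2.1096]
cork (array([0.6558, 0.0787]), np.int32(25065), array([170.5909, 233.783 ]))
topcork (array([0.4461, 0.0699]), np.int32(268), array([255.0634, 227.1716]))
topcork (array([ 0.4444, -0.0705]), np.int32(171), array([312.4094, 227.3684]))
```

Call:
jog_arm:
  moves:
    - {"slide":[7,-40,0],"fingers":0,"angular":[0,0,3]}
    - {"slide":[14,-80,0],"fingers":0,"angular":[0,0,6]}
    - {"slide":[21,-120,0],"fingers":0,"angular":[0,0,10]}
    - {"slide":[28,-160,0],"fingers":0,"angular":[0,0,15]}
    - {"slide":[35,-200,0],"fingers":0,"angular":[0,0,20]}
    - {"slide":[42,-240,0],"fingers":0,"angular":[0,0,20]}
    - {"slide":[49,-280,0],"fingers":0,"angular":[0,0,20]}
    - {"slide":[56,-320,0],"fingers":0,"angular":[0,0,20]}
    - {"slide":[63,-360,0],"fingers":0,"angular":[0,0,20]}
    - {"slide":[70,-395,0],"fingers":0,"angular":[0,0,20]}
  squeeze: 40

```text
clock: 7.45
tcp_pos: [0.446, -0.1772, 0.1864]
orientation: [-0.001, 0.383, 0.924, 0.0]
wrist_force: [1.5, -0.4, -0.3]
finger_gap: 0.0853
grip_force: 0.0
```

```bash
python3 - <<'E'
from m import *
s=info(); print(togo([.4387,-.1984,.19]))
E
```

```text
t 7.45 tcp [ 0.446  -0.1772  0.1864] yaw 44.95002776486624 tilt 0.15095943022194713 gap 0.08527971905233755 grip 0.0 F [ 1.4873 -0.3533 -0.2703] j6 0.2407051786618159
[ -9.7717 -20.1465  -3.6456]
```

Call:
jog_arm:
  moves:
    - {"slide":[-8,-16,-4],"fingers":0,"angular":[0,0,0]}
    - {"slide":[-10,-20,-4],"fingers":0,"angular":[0,0,0]}
    - {"slide":[-10,-20,-4],"fingers":0,"angular":[0,0,0]}
    - {"slide":[-10,-20,-4],"fingers":0,"angular":[0,0,0]}
  squeeze: 40

```text
clock: 7.78
tcp_pos: [0.4412, -0.1969, 0.1909]
orientation: [-0.001, 0.383, 0.924, 0.0]
wrist_force: [0.6, -0.1, -0.2]
finger_gap: 0.0854
grip_force: 0.0
```

```bash
python3 - <<'E'
from m import *
s=info(); p,T=wcorks(.086,"w4"); print(togo([.4387,-.1984,.042]))
E
```

```text
t 7.7833 tcp [ 0.4412 -0.1969  0.1909] yaw 44.95281252466441 tilt 0.10737136987700112 gap 0.08540416107129652 grip 0.0 F [ 0.6216 -0.1309 -0.2257] j6 0.19981019854014961
cork (array([ 0.4391, -0.0842]), np.int32(3204), array([388.5868, 105.4991]))
cork (array([ 0.5645, -0.0372]), np.int32(1246), array([539.6204, 181.3283]))
cork (array([ 0.4368, -0.1984]), np.int32(2173), array([274.5412, 210.9567]))
cork (array([ 0.5976, -0.1179]), np.int32(4456), array([477.1053, 275.2428]))
cork (array([ 0.642 , -0.1103]), np.int32(771), array([514.061, 302.201]))
[  0.375   -3.3276 148.9713]
```

View pics/w4.png

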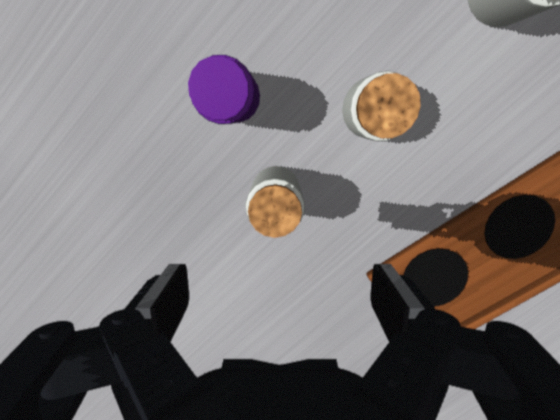

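r's cork is at (275,211). The purple decoy at (222,90) and p at (388,105) are clear of the fingers.

Call:
jog_arm:
  moves:
    - {"slide":[1,-3,30],"fingers":0,"angular":[0,0,0]}
    - {"slide":[1,-3,65],"fingers":0,"angular":[0,0,0]}
    - {"slide":[1,-3,100],"fingers":0,"angular":[0,0,0]}
    - {"slide":[1,-3,125],"fingers":0,"angular":[0,0,0]}
    - {"slide":[1,-3,140],"fingers":0,"angular":[0,0,0]}
    - {"slide":[1,-3,149],"fingers":0,"angular":[0,0,0]}
    - {"slide":[1,-3,149],"fingers":0,"angular":[0,0,0]}
    - {"slide":[1,-3,149],"fingers":0.5,"angular":[0,0,0]}
    - {"slide":[1,-3,149],"fingers":1,"angular":[0,0,0]}
    - {"slide":[1,-3,149],"fingers":1,"angular":[0,0,0]}
  squeeze: 40

```text
clock: 8.67
tcp_pos: [0.4398, -0.1994, 0.0441]
orientation: [0.001, 0.383, 0.924, -0.0]
wrist_force: [-6.6, -5.2, 5.2]
finger_gap: 0.0515
grip_force: 3.6
```

Call:
jog_arm:
  moves:
    - {"slide":[0,0,0],"fingers":1,"angular":[0,0,0]}
    - {"slide":[0,0,0],"fingers":1,"angular":[0,0,0]}
    - {"slide":[0,0,0],"fingers":1,"angular":[0,0,0]}
    - {"slide":[0,0,0],"fingers":1,"angular":[0,0,0]}
  squeeze: 40

```text
clock: 9.0
tcp_pos: [0.4398, -0.1996, 0.0444]
orientation: [0.002, 0.383, 0.924, -0.0]
wrist_force: [-0.8, 0.1, 5.9]
finger_gap: 0.049
grip_force: 41.3
```

```bash
python3 - <<'E'
from m import *
s=info(); z=s["tcp_pos"][2]; o=np.array(s["tcp_pos"][:2])-[.4375,-.1984]; print(o, togo([.6625+o[0],.0545+o[1],z+.015]))
E
```

```text
t 9.0 tcp [ 0.4398 -0.1996  0.0444] yaw 44.96663505552209 tilt 0.1793091729261189 gap 0.04895581966993437 grip 41.26834410242736 F [-0.8356  0.139   5.9498] j6 0.1932882597426669
[ 0.0023 -0.0012] [ 19.8818 337.9305 -14.7013]
```

Call:
jog_arm:
  moves:
    - {"slide":[0,0,-10],"fingers":1,"angular":[0,0,0]}
    - {"slide":[0,0,-25],"fingers":1,"angular":[0,0,0]}
    - {"slide":[0,5,-45],"fingers":1,"angular":[0,0,0]}
    - {"slide":[1,20,-63],"fingers":1,"angular":[0,0,0]}
    - {"slide":[3,50,-65],"fingers":1,"angular":[0,0,0]}
    - {"slide":[5,85,-65],"fingers":1,"angular":[0,0,0]}
    - {"slide":[7,120,-65],"fingers":1,"angular":[0,0,0]}
    - {"slide":[9,155,-65],"fingers":1,"angular":[0,0,0]}
    - {"slide":[11,190,-65],"fingers":1,"angular":[0,0,0]}
    - {"slide":[13,225,-65],"fingers":1,"angular":[0,0,0]}
  squeeze: 40

```text
clock: 9.83
tcp_pos: [0.5893, -0.0293, 0.1084]
orientation: [0.0, 0.383, 0.924, 0.0]
wrist_force: [0.1, 0.6, -1.1]
finger_gap: 0.049
grip_force: 42.2
```

Call:
jog_arm:
  moves:
    - {"slide":[2,35,0],"fingers":1,"angular":[0,0,0]}
    - {"slide":[4,68,0],"fingers":1,"angular":[0,0,0]}
    - {"slide":[6,93,0],"fingers":1,"angular":[0,0,0]}
    - {"slide":[7,108,0],"fingers":1,"angular":[0,0,0]}
    - {"slide":[7,113,0],"fingers":1,"angular":[0,0,0]}
    - {"slide":[7,113,0],"fingers":1,"angular":[0,0,0]}
    - {"slide":[7,113,0],"fingers":1,"angular":[0,0,0]}
  squeeze: 40

```text
clock: 10.42
tcp_pos: [0.6629, 0.0538, 0.1077]
orientation: [-0.0, 0.383, 0.924, -0.0]
wrist_force: [0.1, -0.3, -3.2]
finger_gap: 0.0492
grip_force: 42.3
```

```bash
python3 - <<'E'
from m import *
s=info(); print(togo([.6645,.053,.0594]))
p,T=wcorks(.086,"w5")
c=p["color"].astype(int)
for b in blobs(p,(c.max(2)<55)&(np.arange(420)[:,None]<320),.015,1500,12000,T): print("pad",b)
E
```

```text
t 10.4167 tcp [0.6629 0.0538 0.1077] yaw 44.97087282659703 tilt 0.07129790029681846 gap 0.049193371715477226 grip 42.266814736649394 F [ 0.1195 -0.3242 -3.1509] j6 0.746431317909981
[-1.6773  0.6322 48.2799]
cork (array([0.6275, 0.0762]), np.int32(17732), array([261.8501, 184.449 ]))
cork (array([0.6924, 0.1628]), np.int32(15201), array([481.9808, 153.3245]))
cork (array([0.6962, 0.0839]), np.int32(353), array([363.3569, 262.9178]))
cork (array([0.6883, 0.0255]), np.int32(7466), array([276.4795, 319.6508]))
cork (array([ 0.6704, -0.0698]), np.int32(1494), array([148.2282, 394.8822]))
pad (array([0.6497, 0.0655]), np.int32(2890), array([278.6311, 195.3453]))
pad (array([ 0.6413, -0.0532]), np.int32(5753), array([167.9473, 288.6876]))
pad (array([0.773 , 0.0609]), np.int32(2491), array([380.7134, 302.1092]))
```

View pics/w5.png

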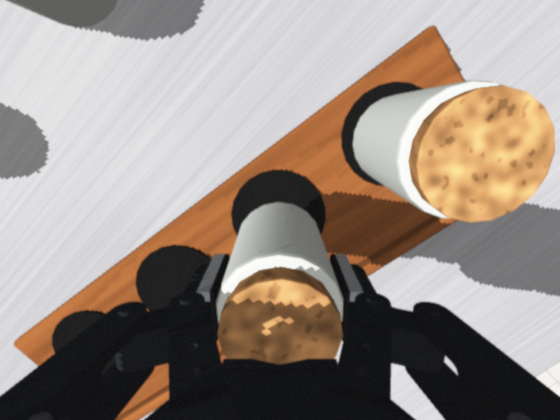

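s stands well inside pad_a (pad rim ~(395,130)), and r hangs upright over pad_b. Lowering r.

Call:
jog_arm:
  moves:
    - {"slide":[-1,0,12],"fingers":1,"angular":[0,0,0]}
    - {"slide":[-1,0,26],"fingers":1,"angular":[0,0,0]}
    - {"slide":[-1,0,37],"fingers":1,"angular":[0,0,0]}
    - {"slide":[-1,0,43],"fingers":1,"angular":[0,0,0]}
    - {"slide":[-1,0,46],"fingers":1,"angular":[0,0,0]}
    - {"slide":[-1,0,47],"fingers":1,"angular":[0,0,0]}
    - {"slide":[-1,0,48],"fingers":1,"angular":[0,0,0]}
    - {"slide":[-1,0,48.5],"fingers":1,"angular":[0,0,0]}
    - {"slide":[-1,0,48.5],"fingers":1,"angular":[0,0,0]}
  squeeze: 40

```text
clock: 11.22
tcp_pos: [0.6648, 0.0534, 0.0599]
orientation: [0.0, 0.383, 0.924, 0.0]
wrist_force: [-0.9, 0.2, -2.8]
finger_gap: 0.049
grip_force: 42.3
```

Call:
jog_arm:
  moves:
    - {"slide":[0,0,0.5],"fingers":1,"angular":[0,0,0]}
    - {"slide":[0,0,1],"fingers":1,"angular":[0,0,0]}
    - {"slide":[0,0,1],"fingers":1,"angular":[0,0,0]}
  squeeze: 40

```text
clock: 11.47
tcp_pos: [0.6649, 0.0535, 0.0594]
orientation: [0.001, 0.383, 0.924, 0.0]
wrist_force: [-2.3, 0.7, 3.1]
finger_gap: 0.0492
grip_force: 42.7
```

Call:
jog_arm:
  moves:
    - {"slide":[0,0,0],"fingers":0.35,"angular":[0,0,0]}
    - {"slide":[0,0,0],"fingers":0.15,"angular":[0,0,0]}
    - {"slide":[0,0,0],"fingers":0,"angular":[0,0,0]}
    - {"slide":[0,0,0],"fingers":0,"angular":[0,0,0]}
    - {"slide":[0,0,0],"fingers":0,"angular":[0,0,0]}
    - {"slide":[0,0,-10],"fingers":0,"angular":[0,0,0]}
    - {"slide":[0,0,-35],"fingers":0,"angular":[0,0,0]}
    - {"slide":[0,0,-70],"fingers":0,"angular":[0,0,0]}
    - {"slide":[0,0,-105],"fingers":0,"angular":[0,0,0]}
    - {"slide":[0,0,-125],"fingers":0,"angular":[0,0,0]}
  squeeze: 40

```text
clock: 12.3
tcp_pos: [0.6656, 0.0534, 0.1884]
orientation: [0.002, 0.383, 0.924, 0.001]
wrist_force: [1.1, 0.7, 0.2]
finger_gap: 0.0852
grip_force: 0.0
```

```bash
python3 - <<'E'
from m import *
s=info(); print(togo([.451,.074,.175]))
E
```

```text
t 12.3 tcp [0.6656 0.0534 0.1884] yaw 44.97480187890517 tilt 0.3033350376387189 gap 0.08521573225175369 grip 0.0 F [1.1037 0.7111 0.1809] j6 0.7457977135072751
[ 166.3143 -137.355    12.2955]
```

Call:
jog_arm:
  moves:
    - {"slide":[30,-25,0],"fingers":0,"angular":[0,0,0]}
    - {"slide":[60,-50,0],"fingers":0,"angular":[0,0,0]}
    - {"slide":[90,-75,0],"fingers":0,"angular":[0,0,0]}
    - {"slide":[120,-100,5],"fingers":0,"angular":[0,0,0]}
    - {"slide":[148,-122,8],"fingers":0,"angular":[0,0,0]}
    - {"slide":[162,-134,10],"fingers":0,"angular":[0,0,0]}
    - {"slide":[166,-137,10],"fingers":0,"angular":[0,0,0]}
    - {"slide":[166,-137,10],"fingers":0,"angular":[0,0,0]}
    - {"slide":[166,-137,10],"fingers":0,"angular":[0,0,0]}
  squeeze: 40

```text
clock: 13.05
tcp_pos: [0.4517, 0.074, 0.1744]
orientation: [0.001, 0.383, 0.924, 0.001]
wrist_force: [0.8, 0.5, 0.3]
finger_gap: 0.0854
grip_force: 0.0
```

```bash
python3 - <<'E'
from m import *
s=info(); p,T=wcorks(.070,"w6"); print(togo([.451,.074,.032]))
E
```

```text
t 13.05 tcp [0.4517 0.074  0.1744] yaw 44.97279452055016 tilt 0.1783877645487156 gap 0.08543526729992182 grip 0.0 F [0.8192 0.5306 0.3303] j6 0.7725390521371374
cork (array([0.4499, 0.0755]), np.int32(4128), array([279.2822, 210.281 ]))
cork (array([0.5973, 0.1275]), np.int32(1284), array([444.683 , 285.8279]))
cork (array([0.5834, 0.0292]), np.int32(1927), array([347.2522, 344.2314]))
cork (array([0.7091, 0.0532]), np.int32(587), array([451.0767, 405.3901]))
[  1.1251  -0.9667 142.1914]
```

Call:
jog_arm:
  moves:
    - {"slide":[1,0,30],"fingers":0,"angular":[0,0,0]}
    - {"slide":[1,0,65],"fingers":0,"angular":[0,0,0]}
    - {"slide":[1,0,95],"fingers":0,"angular":[0,0,0]}
    - {"slide":[1,0,120],"fingers":0,"angular":[0,0,0]}
    - {"slide":[1,0,135],"fingers":0,"angular":[0,0,0]}
    - {"slide":[1,0,142],"fingers":0,"angular":[0,0,0]}
    - {"slide":[1,0,142],"fingers":0,"angular":[0,0,0]}
    - {"slide":[1,0,142],"fingers":0.5,"angular":[0,0,0]}
    - {"slide":[1,0,142],"fingers":1,"angular":[0,0,0]}
    - {"slide":[1,0,142],"fingers":1,"angular":[0,0,0]}
  squeeze: 40

```text
clock: 13.93
tcp_pos: [0.451, 0.0747, 0.0327]
orientation: [0.001, 0.383, 0.924, 0.0]
wrist_force: [-0.0, 0.3, 2.0]
finger_gap: 0.0651
grip_force: 45.1
```

Call:
jog_arm:
  moves:
    - {"slide":[0,0,0],"fingers":1,"angular":[0,0,0]}
    - {"slide":[0,0,0],"fingers":1,"angular":[0,0,0]}
    - {"slide":[0,0,0],"fingers":1,"angular":[0,0,0]}
    - {"slide":[0,0,0],"fingers":1,"angular":[0,0,0]}
  squeeze: 40

```text
clock: 14.27
tcp_pos: [0.4509, 0.0747, 0.0327]
orientation: [0.002, 0.383, 0.924, 0.001]
wrist_force: [0.1, 0.2, 7.4]
finger_gap: 0.0649
grip_force: 45.5
```

```bash
python3 - <<'E'
from m import *
s=info(); z=s["tcp_pos"][2]; o=np.array(s["tcp_pos"][:2])-[.451,.0753]; print(o, z+.015,togo([.6475+o[0],-.0445+o[1],z+.015]))
E
```

```text
t 14.2667 tcp [0.4509 0.0747 0.0327] yaw 44.97170757759992 tilt 0.1969415967958805 gap 0.06486696572598842 grip 45.526216307189316 F [0.1208 0.2324 7.4433] j6 0.7741928475908494
[-0.0001 -0.0006] 0.047678011892351616 [-223.6682   54.38    -14.305 ]
```

Call:
jog_arm:
  moves:
    - {"slide":[0,0,-10],"fingers":1,"angular":[0,0,0]}
    - {"slide":[0,0,-25],"fingers":1,"angular":[0,0,0]}
    - {"slide":[-5,1,-45],"fingers":1,"angular":[0,0,0]}
    - {"slide":[-22,5,-58],"fingers":1,"angular":[0,0,0]}
    - {"slide":[-50,12,-60],"fingers":1,"angular":[0,0,0]}
    - {"slide":[-85,20,-60],"fingers":1,"angular":[0,0,0]}
    - {"slide":[-120,29,-60],"fingers":1,"angular":[0,0,0]}
    - {"slide":[-152,37,-60],"fingers":1,"angular":[0,0,0]}
    - {"slide":[-182,44,-60],"fingers":1,"angular":[0,0,0]}
    - {"slide":[-205,50,-60],"fingers":1,"angular":[0,0,0]}
  squeeze: 40

```text
clock: 15.1
tcp_pos: [0.6315, -0.0365, 0.091]
orientation: [0.0, 0.383, 0.924, 0.0]
wrist_force: [1.5, 0.1, -2.1]
finger_gap: 0.0655
grip_force: 45.6
```

Call:
jog_arm:
  moves:
    - {"slide":[-13,3,0],"fingers":1,"angular":[0,0,0]}
    - {"slide":[-18,4,0],"fingers":1,"angular":[0,0,0]}
    - {"slide":[-18,4,0],"fingers":1,"angular":[0,0,0]}
    - {"slide":[-18,4,0],"fingers":1,"angular":[0,0,0]}
  squeeze: 40

```text
clock: 15.43
tcp_pos: [0.644, -0.0444, 0.0907]
orientation: [-0.001, 0.383, 0.924, -0.0]
wrist_force: [-0.9, 0.4, -2.7]
finger_gap: 0.065
grip_force: 45.6
```

```bash
python3 - <<'E'
from m import *
s=info(); print(togo([.6474,-.0451,.0477]))
p,T=wcorks(.086,"w7")
E
```

```text
t 15.4333 tcp [ 0.644  -0.0444  0.0907] yaw 44.97535944931069 tilt 0.12163124468034892 gap 0.0650402458014449 grip 45.62924032565206 F [-0.8689  0.4277 -2.7093] j6 0.5926682495543782
[-2.9892  1.9003 42.9821]
cork (array([0.6371, 0.033 ]), np.int32(31018), array([395.9344, 149.9982]))
cork (array([ 0.6576, -0.0594]), np.int32(13474), array([278.0809, 310.6035]))
```

View pics/w7.png

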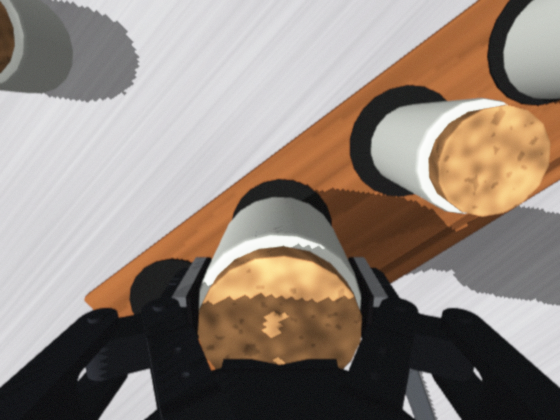

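r stands on pad_b (400,140), and q hangs over pad_c at (282,205). Lowering q.

Call:
jog_arm:
  moves:
    - {"slide":[-1,1,10],"fingers":1,"angular":[0,0,0]}
    - {"slide":[-2,1,22],"fingers":1,"angular":[0,0,0]}
    - {"slide":[-2,1,32],"fingers":1,"angular":[0,0,0]}
    - {"slide":[-2,1,38],"fingers":1,"angular":[0,0,0]}
    - {"slide":[-2,1,41],"fingers":1,"angular":[0,0,0]}
    - {"slide":[-2,1,42],"fingers":1,"angular":[0,0,0]}
    - {"slide":[-2,1,42.5],"fingers":1,"angular":[0,0,0]}
    - {"slide":[-2,1,43],"fingers":1,"angular":[0,0,0]}
    - {"slide":[-2,1,43.5],"fingers":1,"angular":[0,0,0]}
    - {"slide":[-2,1,43.5],"fingers":1,"angular":[0,0,0]}
  squeeze: 40

```text
clock: 16.32
tcp_pos: [0.6477, -0.0456, 0.0482]
orientation: [0.0, 0.383, 0.924, 0.0]
wrist_force: [0.3, -0.6, -2.2]
finger_gap: 0.065
grip_force: 45.6
```

Call:
jog_arm:
  moves:
    - {"slide":[0,0,0.5],"fingers":1,"angular":[0,0,0]}
    - {"slide":[0,0,1],"fingers":1,"angular":[0,0,0]}
    - {"slide":[0,0,1],"fingers":1,"angular":[0,0,0]}
  squeeze: 40

```text
clock: 16.57
tcp_pos: [0.6476, -0.0456, 0.0478]
orientation: [0.001, 0.383, 0.924, 0.0]
wrist_force: [-2.5, 0.6, 2.7]
finger_gap: 0.0652
grip_force: 46.1
```

Call:
jog_arm:
  moves:
    - {"slide":[0,0,0],"fingers":0.15,"angular":[0,0,0]}
    - {"slide":[0,0,0],"fingers":0,"angular":[0,0,0]}
    - {"slide":[0,0,0],"fingers":0,"angular":[0,0,0]}
    - {"slide":[0,0,0],"fingers":0,"angular":[0,0,0]}
    - {"slide":[0,0,-10],"fingers":0,"angular":[0,0,0]}
    - {"slide":[0,0,-35],"fingers":0,"angular":[0,0,0]}
    - {"slide":[0,0,-70],"fingers":0,"angular":[0,0,0]}
    - {"slide":[0,0,-105],"fingers":0,"angular":[0,0,0]}
    - {"slide":[0,0,-120],"fingers":0,"angular":[0,0,0]}
    - {"slide":[0,0,-120],"fingers":0,"angular":[0,0,0]}
  squeeze: 40

```text
clock: 17.4
tcp_pos: [0.6502, -0.0461, 0.1732]
orientation: [0.005, 0.383, 0.924, 0.001]
wrist_force: [0.3, -0.2, 1.1]
finger_gap: 0.0857
grip_force: 0.0
```

```bash
python3 - <<'E'
from m import *
s=info(); print(togo([.4475,-.0747,.165]))
E
```

```text
t 17.4 tcp [ 0.6502 -0.0461  0.1732] yaw 44.978150574536585 tilt 0.5541889215627923 gap 0.08565745272693821 grip 0.0 F [ 0.3491 -0.2386  1.0825] j6 0.5919696682322415
[ 123.1015 -163.6644    6.3182]
```

Call:
jog_arm:
  moves:
    - {"slide":[22,-30,0],"fingers":0,"angular":[0,0,0]}
    - {"slide":[44,-60,0],"fingers":0,"angular":[0,0,0]}
    - {"slide":[66,-90,0],"fingers":0,"angular":[0,0,0]}
    - {"slide":[88,-118,0],"fingers":0,"angular":[0,0,0]}
    - {"slide":[108,-144,0],"fingers":0,"angular":[0,0,0]}
    - {"slide":[118,-158,0],"fingers":0,"angular":[0,0,0]}
    - {"slide":[121,-162,0],"fingers":0,"angular":[0,0,0]}
    - {"slide":[121,-162,0],"fingers":0,"angular":[0,0,0]}
    - {"slide":[121,-162,0],"fingers":0,"angular":[0,0,0]}
  squeeze: 40

```text
clock: 18.15
tcp_pos: [0.4482, -0.0747, 0.1671]
orientation: [0.001, 0.383, 0.924, 0.0]
wrist_force: [0.0, -0.4, -0.0]
finger_gap: 0.0855
grip_force: 0.0
```

```bash
python3 - <<'E'
from m import *
s=info(); p,T=wcorks(.054,"w8"); print(togo([.4475,-.0747,.018]))
E
```

```text
t 18.15 tcp [ 0.4482 -0.0747  0.1671] yaw 44.95413243584033 tilt 0.097462517137609 gap 0.0854934202370469 grip 0.0 F [ 0.0108 -0.3978 -0.0156] j6 0.4438564935482673
cork (array([ 0.4459, -0.0747]), np.int32(2872), array([277.7308, 208.0675]))
cork (array([0.6148, 0.0028]), np.int32(2589), array([476.4817, 278.5971]))
cork (array([ 0.5682, -0.1212]), np.int32(1619), array([335.7251, 331.4299]))
[  0.9475  -0.9323 149.0283]
```

Call:
jog_arm:
  moves:
    - {"slide":[1,-1,30],"fingers":0,"angular":[0,0,0]}
    - {"slide":[1,-1,65],"fingers":0,"angular":[0,0,0]}
    - {"slide":[1,-1,98],"fingers":0,"angular":[0,0,0]}
    - {"slide":[1,-1,123],"fingers":0,"angular":[0,0,0]}
    - {"slide":[1,-1,138],"fingers":0,"angular":[0,0,0]}
    - {"slide":[1,-1,145],"fingers":0,"angular":[0,0,0]}
    - {"slide":[1,-1,145],"fingers":0,"angular":[0,0,0]}
    - {"slide":[1,-1,145],"fingers":0.5,"angular":[0,0,0]}
    - {"slide":[1,-1,145],"fingers":1,"angular":[0,0,0]}
    - {"slide":[1,-1,145],"fingers":1,"angular":[0,0,0]}
  squeeze: 40

```text
clock: 19.03
tcp_pos: [0.4473, -0.0749, 0.0233]
orientation: [0.001, 0.383, 0.924, -0.0]
wrist_force: [-0.2, -0.9, -1.6]
finger_gap: 0.0568
grip_force: 42.8
```

Call:
jog_arm:
  moves:
    - {"slide":[0,0,0],"fingers":1,"angular":[0,0,0]}
    - {"slide":[0,0,0],"fingers":1,"angular":[0,0,0]}
    - {"slide":[0,0,0],"fingers":1,"angular":[0,0,0]}
    - {"slide":[0,0,0],"fingers":1,"angular":[0,0,0]}
  squeeze: 40

```text
clock: 19.37
tcp_pos: [0.4472, -0.0749, 0.0233]
orientation: [0.002, 0.383, 0.924, 0.0]
wrist_force: [0.2, -0.2, 6.7]
finger_gap: 0.0568
grip_force: 43.5
```

```bash
python3 - <<'E'
from m import *
s=info(); z=s["tcp_pos"][2]; o=np.array(s["tcp_pos"][:2])-[.447,-.0747]; print(o, [.633+o[0],-.143+o[1],z+.015],togo([.633+o[0],-.143+o[1],z+.015]))
E
```

```text
t 19.3667 tcp [ 0.4472 -0.0749  0.0233] yaw 44.97631505244227 tilt 0.1992167990764814 gap 0.056751430919276626 grip 43.50434993044473 F [ 0.2061 -0.2045  6.7375] j6 0.4424191206873196
[ 0.0002 -0.0002] [np.float64(0.6332386113095836), np.float64(-0.1432372227572163), np.float64(0.03829195692383142)] [-179.8283   83.3238  -14.3112]
```

Call:
jog_arm:
  moves:
    - {"slide":[0,0,-10],"fingers":1,"angular":[0,0,0]}
    - {"slide":[0,0,-25],"fingers":1,"angular":[0,0,0]}
    - {"slide":[-5,2,-45],"fingers":1,"angular":[0,0,0]}
    - {"slide":[-20,9,-58],"fingers":1,"angular":[0,0,0]}
    - {"slide":[-45,21,-60],"fingers":1,"angular":[0,0,0]}
    - {"slide":[-75,35,-60],"fingers":1,"angular":[0,0,0]}
    - {"slide":[-105,49,-60],"fingers":1,"angular":[0,0,0]}
    - {"slide":[-135,62,-60],"fingers":1,"angular":[0,0,0]}
    - {"slide":[-160,74,-60],"fingers":1,"angular":[0,0,0]}
    - {"slide":[-174,80,-60],"fingers":1,"angular":[0,0,0]}
  squeeze: 40

```text
clock: 20.2
tcp_pos: [0.6286, -0.1423, 0.0819]
orientation: [0.001, 0.383, 0.924, 0.0]
wrist_force: [0.1, 0.1, -1.1]
finger_gap: 0.0566
grip_force: 43.5
```

Call:
jog_arm:
  moves:
    - {"slide":[-5,3,0],"fingers":1,"angular":[0,0,0]}
    - {"slide":[-6,3,0],"fingers":1,"angular":[0,0,0]}
    - {"slide":[-6,3,0],"fingers":1,"angular":[0,0,0]}
    - {"slide":[-6,3,0],"fingers":1,"angular":[0,0,0]}
  squeeze: 40

```text
clock: 20.53
tcp_pos: [0.6303, -0.1425, 0.0816]
orientation: [-0.001, 0.383, 0.924, 0.0]
wrist_force: [-0.3, -0.2, -2.4]
finger_gap: 0.0565
grip_force: 43.5
```

```bash
python3 - <<'E'
from m import *
s=info(); print(togo([.6332,-.1432,.0383]))
p,T=wcorks(.086,"w9")
E
```

```text
t 20.5333 tcp [ 0.6303 -0.1425  0.0816] yaw 44.981414467666845 tilt 0.10539429827713044 gap 0.05652051773364693 grip 43.5413141339086 F [-0.2862 -0.204  -2.3664] j6 0.4392559570725697
[-2.6583  1.5729 43.253 ]
cork (array([ 0.6253, -0.0574]), np.int32(34829), array([422.4991, 141.8886]))
cork (array([ 0.6406, -0.1498]), np.int32(8614), array([284.6607, 307.8143]))
```

View pics/w9.png

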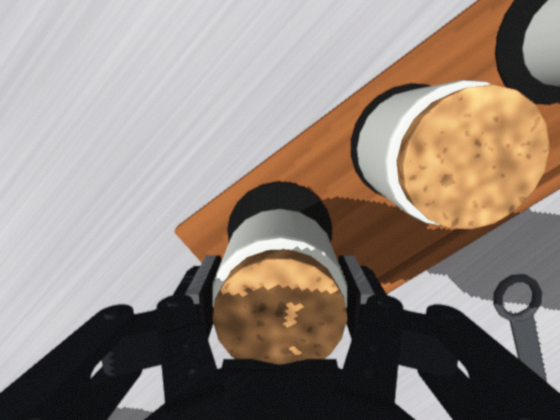

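q stands on pad_c (400,140), and p hangs over pad_d (280,210). Lowering p.

Call:
jog_arm:
  moves:
    - {"slide":[-1,1,10],"fingers":1,"angular":[0,0,0]}
    - {"slide":[-2,1,22],"fingers":1,"angular":[0,0,0]}
    - {"slide":[-2,1,32],"fingers":1,"angular":[0,0,0]}
    - {"slide":[-2,1,38],"fingers":1,"angular":[0,0,0]}
    - {"slide":[-2,1,41],"fingers":1,"angular":[0,0,0]}
    - {"slide":[-2,1,42],"fingers":1,"angular":[0,0,0]}
    - {"slide":[-2,1,42.5],"fingers":1,"angular":[0,0,0]}
    - {"slide":[-2,1,43],"fingers":1,"angular":[0,0,0]}
    - {"slide":[-2,1,43.5],"fingers":1,"angular":[0,0,0]}
    - {"slide":[-2,1,43.5],"fingers":1,"angular":[0,0,0]}
  squeeze: 40

```text
clock: 21.42
tcp_pos: [0.6342, -0.1439, 0.0386]
orientation: [0.0, 0.383, 0.924, 0.0]
wrist_force: [-0.8, -0.3, -2.7]
finger_gap: 0.0565
grip_force: 43.6
```

Call:
jog_arm:
  moves:
    - {"slide":[0,0,0.5],"fingers":1,"angular":[0,0,0]}
    - {"slide":[0,0,1],"fingers":1,"angular":[0,0,0]}
    - {"slide":[0,0,1],"fingers":1,"angular":[0,0,0]}
  squeeze: 40

```text
clock: 21.67
tcp_pos: [0.6341, -0.1439, 0.0384]
orientation: [0.001, 0.383, 0.924, 0.0]
wrist_force: [-1.8, 1.0, 4.4]
finger_gap: 0.0565
grip_force: 44.1
```

Contact. Releasing, rising, then backing off towards the robot for the check.

Call:
jog_arm:
  moves:
    - {"slide":[0,0,0],"fingers":0.25,"angular":[0,0,0]}
    - {"slide":[0,0,0],"fingers":0.1,"angular":[0,0,0]}
    - {"slide":[0,0,0],"fingers":0,"angular":[0,0,0]}
    - {"slide":[0,0,0],"fingers":0,"angular":[0,0,0]}
    - {"slide":[0,0,0],"fingers":0,"angular":[0,0,0]}
    - {"slide":[0,0,-10],"fingers":0,"angular":[0,0,0]}
    - {"slide":[0,0,-35],"fingers":0,"angular":[0,0,0]}
    - {"slide":[0,0,-70],"fingers":0,"angular":[0,0,0]}
    - {"slide":[0,0,-110],"fingers":0,"angular":[0,0,0]}
    - {"slide":[0,0,-150],"fingers":0,"angular":[0,0,0]}
  squeeze: 40

```text
clock: 22.5
tcp_pos: [0.6332, -0.1435, 0.1891]
orientation: [-0.001, 0.383, 0.924, 0.0]
wrist_force: [1.5, -0.5, -0.2]
finger_gap: 0.0852
grip_force: 0.0
```

Call:
jog_arm:
  moves:
    - {"slide":[25,-25,0],"fingers":0,"angular":[0,0,0]}
    - {"slide":[50,-50,0],"fingers":0,"angular":[0,0,0]}
    - {"slide":[75,-75,0],"fingers":0,"angular":[0,0,0]}
    - {"slide":[100,-100,0],"fingers":0,"angular":[0,0,0]}
    - {"slide":[125,-125,0],"fingers":0,"angular":[0,0,0]}
    - {"slide":[145,-145,0],"fingers":0,"angular":[0,0,0]}
    - {"slide":[150,-150,0],"fingers":0,"angular":[0,0,0]}
    - {"slide":[150,-150,0],"fingers":0,"angular":[0,0,0]}
    - {"slide":[150,-150,0],"fingers":0,"angular":[0,0,0]}
  squeeze: 40

```text
clock: 23.25
tcp_pos: [0.4226, -0.1442, 0.1883]
orientation: [0.001, 0.383, 0.924, 0.0]
wrist_force: [0.9, -0.9, -0.4]
finger_gap: 0.0855
grip_force: 0.0
```

```bash
python3 - <<'E'
from m import *
info(); p=read_camera("top"); img=p["color"].copy()
pads=dict(a=(.6764,.1521),b=(.6616,.0535),c=(.6469,-.0452),d=(.632,-.1437))
L={'s':('a',.117,26.5),'r':('b',.101,21.5),'q':('c',.085,29.5),'p':('d',.069,25.5)}
hsv=cv2.cvtColor(img,cv2.COLOR_RGB2HSV); m=(hsv[...,2]>165)&(hsv[...,1]>40)&(hsv[...,0]<22)
big=cv2.resize(img[100:200,190:390],None,fx=4,fy=4,interpolation=cv2.INTER_CUBIC)
th=np.linspace(0,2*np.pi,60)
for k,(pd,z,r) in L.items():
    c=np.array(pads[pd]); pts=[]
    for t in th: pts.append((proj(p,[c[0]+r/1000*np.cos(t),c[1]+r/1000*np.sin(t),z])-[190,100]+.5)*4)
    cv2.polylines(big,[np.int32(pts)],True,(0,255,255),1)
    print(k,"expected",proj(p,[*c,z]))
for b in blobs(p,m&(np.arange(420)[:,None]<190)&(np.arange(420)[:,None]>110)&(np.arange(560)<390),.09,60,2000): print(b)
save("end",big)
E
```

```text
t 23.25 tcp [ 0.4226 -0.1442  0.1883] yaw 44.94213094715051 tilt 0.16279718636189022 gap 0.08549602617848732 grip 0.0 F [ 0.8941 -0.9071 -0.3527] j6 0.27721115954854886
s expected [222.1046 135.7286]
r expected [261.8247 142.6178]
q expected [300.7989 149.3319]
p expected [338.9341 155.9918]
(array([ 0.6419, -0.0554]), np.int32(112), array([304.8661, 150.7679]))
```

View pics/end.png

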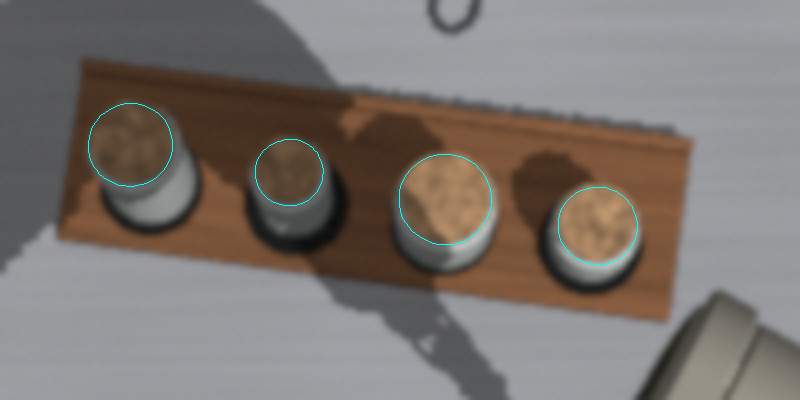

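All four corks match their predicted circles (130,145), (289,172), (446,199) and (598,226) to within a pixel or so (about 3 mm), and the canisters stand upright with the gripper clear. Handing in.

```bash
python3 -c "
from workcell import *
print(hand_in())"
```

```text
the job is handed in; nothing more can be done
None
```

The four canisters stand upright on their pads, tallest next to the caddy (s→a, r→b, q→c, p→d), each within about 3 mm of its pad's centre in the last picture; the arm never went near the caddy or bowl, and the job is handed in at about 23 s, with no verdict returned.

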